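Angle the box section past the post into the stock bay

ROBOT

A 6-joint arm with a two-finger parallel gripper is mounted at the origin on the work surface. World frame = base frame: x ahead of the robot, y to its left, z up, the work surface at z = 0. Lengths are in m, angles in degrees, forces in N, time in s.
With the tool pointing down it reaches from about 0.4 to 0.825 m from the base axis. Payload 7 kg.
Tool frame: the origin (TCP) lies at the very end of the fingers, on their centre line; the grasp point (between the pads) lies tcp_to_grasp behind it (tcp_to_grasp is the distance from the TCP to the grasp point, in m); x points along the fingers, y is the direction in which the jaws open and shut, and the axes are right-handed (so a half turn about x gives the same grasp; the last joint's range is limited). The gripper opens to 88 mm and grips with 3 to 60 N. Pads are 19 mm wide; open, the fingers measure 130 mm over their backs; the gripper's body (78 mm by 193 mm) begins 47 mm behind the grasp point.
Start: joints at [84.918, 20.546, 0.682, 0, -70.136, -16.507], TCP at [0.248, 0.628, 0.227] pointing down, gripper open.
Joint ranges: [-176.03, 176.03], [-82.01, 121.73], [-58.28, 71.71], [-173.87, 95.51], [-174.79, -0.11], [-173.66, 173.66]. Speed limits (degrees/s): [136.94, 136.94, 172.46, 180, 180, 180].

INTERFACE

Orientations are given as [roll, pitch, yaw] about the fixed x, y, z axes, in that order (R = Rz(yaw) Ry(pitch) Rx(roll)).
In Python, from plant import * gives the robot as it stands. The module is installed in compiled form; this text tells all that it offers.
- The arm moves only by the shell command python3 -m pendant 'ROWS'. ROWS is JSON, a list of rows, each an object with "claw": the finger opening in mm, from 0 to 87.6; "linear": the shift along the tool's x, y, z in mm, a list of three; "twist": the turn about the tool's x in rad. In form: [{"claw": claw, "linear": [tx, ty, tz], "twist": twist}, ...]. A call has exactly 10 rows; each row shifts and turns the commanded pose from where the row before left it, along the tool's axes as they then stand; what a row does not reach is not made up. A row lasts 1/12 s, in which the tool goes at most 41.7 mm and 7.16 degrees, less where a joint would pass 70% of its speed; a pose out of reach is approached as far as the arm can. A call with a gripper value outside its range is refused whole. The fingers move at their own pace and stop on an object; the grip force is fixed at half the most. Time passes only in rows, so rows that do not move let the fingers close, or fill a call up. It gives the time, the measured TCP pose, the force and the opening at its end, in the units of the state.
- get_obs(): the state, without advancing time (a new reading comes with each control period).
- snapshot(name): name is "scene" or "top" or "wrist"; returns (picture, depth): 384x512x3 uint8, red, green, blue; 384x512 float32, m along the optical axis (not along the pixel's ray), 0 where there is no reading.
- camera_params(name): a dict with "fx", "fy", "cx", "cy" (pixels), "rvec" (rotation vector, rad) and "tvec" (3), from world to camera coordinates, as OpenCV has them. Camera axes: x right, y down, z forward; pixel columns grow to the right and rows downward; lengths in m; the calibration is good to about 2 mm. A picture is of the moment at which its call begins: read the wrist's pose just before it. camera_params takes no time and is no camera call; for the wrist camera it gives the pose at the moment of the call.
- close_job(): hands the job in, once; it reports no verdict.
Trained networks look in the newest picture that a camera, given by its name, has taken for a name from the list of things; names that differ only in an ending like _2 or _b are one class to them, and where a whole thing is asked for, a point or a joint stands for the part that bears it (a point fixed in the world has none). Each returns a list of dicts, best first, with "confidence" (0 to 1); they miss things now and then, are a little off and sometimes report something else, mostly with a low value. They report only what shows in the picture. A call takes as long as a camera call.
- boxes_of(camera, target): "xy" ([column, row] in pixels, amid what is visible of it).
The state is a dict: "clock": time; "joint_pos": joint angles; "qvel": joint speeds; "tau": joint torques, N m; "tool_pos": TCP position; "orientation": TCP orientation; "force": force on the tool from outside, world axes, zero at the start; "moment": the same for the moment, N m; "opening": finger opening in m.
Only numpy, scipy, OpenCV 4.12 (cv2) and the standard library are available. Lean on these libraries where they do the work, as an engineer would, in place of code of your own. Each camera call takes 0.05 s, during which the arm holds its last target. There are 200 camera calls.

TASK

Put the length of aluminium box section away in the plywood stock bay: it will not go straight in past the red post, so push one end in behind the post and then push the other end round, until the whole piece lies flat against the bay's back board, behind the post. Only push it along the bench with the fingers, never pinch it, lift it or tip it, and leave the bottle, the tin and the mug where they stand.

Things in the scene. Friction and masses are not known exactly. Their poses are not given: they have to be found in the camera images.
- bay: Stock bay: three fixed plywood boards 18 mm thick, open at front and top, the bench as floor. Origin on the bench, mid-mouth (between the front ends of the side boards); x points into the bay, y left along the mouth. Inside 310 mm wide (y -155 to +155) and 90 mm deep (back board's inner face at x = +90 mm). Side boards 40 mm high, back board 45.
- post: Red steel post, yellow band, 24 mm in diameter, 70 mm high, fixed upright. Its axis is 12 mm in front of the bay's mouth line, 87 mm left or right of the middle (it varies). Opening from post to the farther side board: 230 mm; behind the post is an 80 mm wide pocket up to the nearer side board. A flush steel plate marks the empty place. Origin: middle of its foot.
- rail: Loose aluminium box section on the bench before the bay, 260 mm long (its y axis), 34 wide (x), 30 high, 0.2 to 0.35 kg; a black rubber plug, 26 mm wide, forms the last 10 mm of each end. Origin: centre of its underside. Starts within 15 degrees of parallel to the mouth, y like the bay's, shifted away from the post's side. Slides with friction, stays where left.
- end_left (a point): Centre of the box section's end face at its +y end, 15 mm above its underside.
- end_right (a point): Centre of the box section's end face at its -y end, 15 mm above its underside.
- rail_near: The long side wall of the box section on its -x side (6 mm thick, 240 mm long); part of the box section and moves with it. Origin at the bottom middle of that wall.
- rail_far: The long side wall of the box section on its +x side (6 mm thick, 240 mm long); part of the box section and moves with it. Origin at the bottom middle of that wall.
- oil: White plastic bottle with a red cap, 60 mm in diameter, 120 mm high, standing loose beside or behind the bay. Leave it alone. Origin at the centre of its underside.
- tin: Green tin with a white lid and label, 68 mm in diameter, 90 mm high, standing loose beside or behind the bay. Leave it alone. Origin at the centre of its underside.
- mug: Blue mug, 68 mm in diameter, 85 mm high, with a handle, standing loose beside or behind the bay. Leave it alone. Origin at the centre of its underside.

How it is judged:
By the outcome, as a careful person would: the job done as asked, in the order asked, and still so for the second after the job is handed in, with the robot touching nothing.
It also fails if it takes over 61 s, if anything falls off the work surface, if the arm or the gripper's body presses on something with over 40 N, if the wrist force passes 120 N, or if a joint passes its speed limit or range.

## Working session

There is one attempt and no reset: what is moved stays moved. The work goes in short steps, Python scripts to look and compute and a shell command to move; the robot and the scene stay as the last step left them, time stands still between calls to the robot, and variables do not carry over. Pictures are saved under pics/ and viewed, about 8 in all and at most 12, crops included, and the job is handed in when it is done.

```bash
mkdir -p pics
cat > h.py <<'E'
from plant import *
import numpy as np, cv2
def w2c(n):
    p=camera_params(n);R=cv2.Rodrigues(np.array(p['rvec'],float))[0];return p,R,np.array(p['tvec'],float).ravel()
def px2w(n,d,u,v,z=None):
    p,R,t=w2c(n);r=np.array([(u-p['cx'])/p['fx'],(v-p['cy'])/p['fy'],1.]);c=-R.T@t;dr=R.T@r
    if z is not None: return c+dr*(z-c[2])/dr[2]
    k=d[int(round(v))-1:int(round(v))+2,int(round(u))-1:int(round(u))+2];k=k[k>0]
    return c+dr*(np.median(k) if k.size else 0)
def save(n,im): cv2.imwrite('pics/'+n,cv2.cvtColor(im,cv2.COLOR_RGB2BGR))
def cloud(n,d):
    p,R,t=w2c(n);v,u=np.nonzero(d>0);q=d[v,u];P=np.c_[(u-p['cx'])/p['fx']*q,(v-p['cy'])/p['fy']*q,q]
    return (P-t)@R,u,v
E
python3 - <<'E'
from h import *
np.set_printoptions(precision=4,suppress=True)
o=get_obs();print(o['clock'],o['tool_pos'],o['orientation'],o['opening'],o['force'])
im,d=snapshot('top');save('top1.png',im)
for n in ['bay','post','rail','end_left','end_right','rail_near','rail_far','oil','tin','mug']:
    for r in boxes_of('top',n)[:2]: print(n,r['confidence'],r['xy'],px2w('top',d,*r['xy']))
im,d=snapshot('scene');save('scene1.png',im)
E
```

```text
0.0 [0.2482 0.6272 0.2256] [  94.8443   89.9013 -106.751 ] 0.08785864485471455 [ 0.007  -0.383  -0.3596]
bay 0.78 [260.7, 183.6] [ 0.6569 -0.023   0.0002]
post 0.43 [294.2, 233.7] [ 0.5467 -0.0921  0.0697]
rail 0.67 [207.1, 261.8] [0.479  0.0916 0.0301]
end_left 0.9 [208.7, 262.1] [0.4784 0.0881 0.0294]
end_right 0.6 [207.3, 264.2] [0.4738 0.091  0.0294]
rail_near 0.56 [204.5, 269.2] [0.4629 0.0967 0.0296]
rail_far 0.76 [205.2, 258.0] [0.4872 0.096  0.0302]
rail_far 0.32 [209.9, 258.7] [0.4857 0.0858 0.0289]
oil 0.59 [209.7, 260.7] [0.4815 0.0861 0.0294]
oil 0.57 [375.3, 217.6] [ 0.5852 -0.2557  0.094 ]
tin 0.83 [139.0, 190.5] [0.6267 0.2297 0.09  ]
tin 0.69 [210.1, 262.9] [0.4768 0.085  0.0297]
mug 0.68 [277.5, 131.4] [ 0.7796 -0.0587  0.0056]
```

View pics/top1.png

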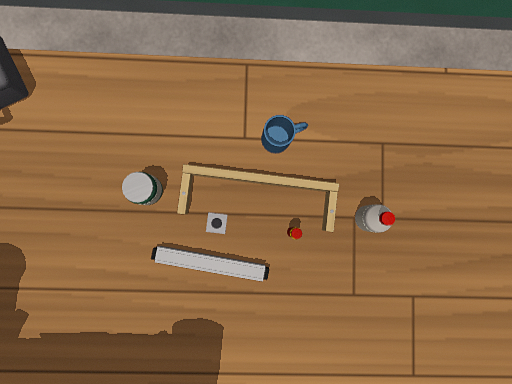

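View pics/scene1.png

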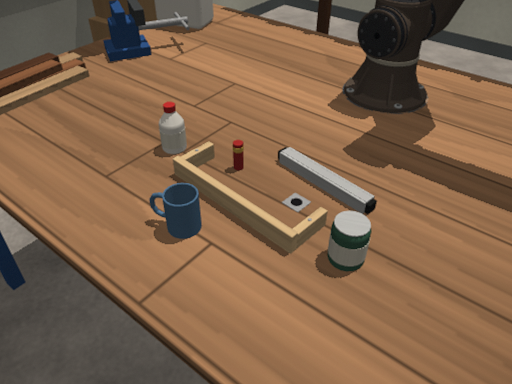

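The top view shows the post at the right of the mouth (px 294,234), the rail to the left and in front (px 153,253 to 268,272), the tin at the left (140,188), the bottle at the right (377,218) and the mug behind (279,132). The scene view agrees. Next I fit the poses from depth.

```bash
cat >> h.py <<'E'
np.set_printoptions(precision=4,suppress=True)
from scipy.spatial.transform import Rotation as Ro
def railfit(save_as=None):
    im,d=snapshot('top')
    if save_as: save(save_as,im)
    P,u,v=cloud('top',d);c=im[v,u].astype(int)
    s=(c.max(1)-c.min(1)<40)&(P[:,2]>.022)&(P[:,2]<.038)&(P[:,0]>.38)&(P[:,0]<.72)&(abs(P[:,1]-.05)<.27)
    m=np.zeros(im.shape[:2],np.uint8);m[v[s],u[s]]=1
    n,l,st,_=cv2.connectedComponentsWithStats(m);k=1+np.argmax(st[1:,4])
    Q=P[s&(l[v,u]==k)]
    (cx,cy),(a,b),_=r=cv2.minAreaRect((Q[:,:2]*1000).astype(np.float32))
    box=cv2.boxPoints(r);e=sorted([(box[i]+box[(i+1)%4])/2 for i in range(4)],key=lambda p:p[1])
    return np.array([cx,cy]),np.array(e[-1]),np.array(e[0]),sorted((a,b)),im,d
E
cat > bay.py <<'E'
from h import *
im,d=snapshot('top');P,u,v=cloud('top',d)
c,L,Rr,ab,_,_=railfit();print('rail',c,L,Rr,ab,np.degrees(np.arctan2(-(L-Rr)[0],(L-Rr)[1])))
s=(P[:,2]>.035)&(P[:,2]<.05)&(P[:,0]>.5)&(P[:,0]<.72)&(abs(P[:,1]+.02)<.18)
m=np.zeros(im.shape[:2],np.uint8);m[v[s],u[s]]=1
n,l,st,_=cv2.connectedComponentsWithStats(m);k=1+np.argmax(st[1:,4]);Q=P[s&(l[v,u]==k)]
r=cv2.minAreaRect((Q[:,:2]*1000).astype(np.float32));print('bay outer (346x108)',r,cv2.boxPoints(r))
for n,z0,z1,x,y in [('post',.06,.08,.545,-.092),('oil',.05,.13,.58,-.25),('tin',.08,.1,.627,.23),('mug',.07,.095,.76,-.06)]:
    s=(P[:,2]>z0)&(P[:,2]<z1)&(np.hypot(P[:,0]-x,P[:,1]-y)<.09);Q=P[s]*1000
    print(n,(Q.min(0)+Q.max(0))/2,np.ptp(Q,0))
o=get_obs();print(tcp_to_grasp if 'tcp_to_grasp' in globals() else '');R=Ro.from_euler('xyz',o['orientation'],degrees=True).as_matrix();print(R)
E
python3 bay.py
```

```text
rail [474.6728  85.3398] [493.924 213.448] [455.4217 -42.7685] [34.558589935302734, 259.09332275390625] -8.546038
bay outer (346x108) ((621.52880859375, -16.161163330078125), (346.7120056152344, 107.82778930664062), 84.69842529296875) [[ 551.8278 -183.794 ]
 [ 659.1943 -193.7571]
 [ 691.2299  151.4717]
 [ 583.8633  161.4348]]
post [547.0036 -95.7081  66.0025] [23.5193 22.6867 11.9965]
oil [ 583.4327 -266.8584   86.9019] [58.108  52.5371 72.1313]
tin [634.4311 233.5885  86.6798] [62.5876 62.9579 13.3246]
mug [762.1321 -65.5094  79.179 ] [67.0128 90.6744 18.3551]
0.0188
[[-0.     -0.368  -0.9298]
 [ 0.     -0.9298  0.368 ]
 [-1.     -0.      0.    ]]
```

```bash
cat > st.py <<'E'
import sys
from h import *
O=np.array([567.9,-11.2]);B=np.array([[.9957,-.0924],[.0924,.9957]])
tb=lambda p:B@(np.asarray(p)-O)
def tcp():
    o=get_obs();R=Ro.from_euler('xyz',o['orientation'],degrees=True).as_matrix();t=np.array(o['tool_pos'])*1000
    y=B@R[:2,1];z=B@R[:2,2]
    print('t',o['clock'],'tcp bay',tb(t[:2]),'z',t[2],'tool y',y,'tool z',z,'F',np.array(o['force']),'op',o['opening']);return t
if __name__=='__main__':
    tcp()
    if len(sys.argv)>1:
        c,L,R,ab,im,d=railfit();L,R,c=tb(L),tb(R),tb(c);a=(R-L)/np.hypot(*(R-L))
        print('rail c',c,'L',L,'R',R,ab,'theta',np.degrees(np.arctan2(a[0],-a[1])),'post dist',np.dot([-a[1],a[0]],c-[-12,-87]))
        if len(sys.argv)>2: save(sys.argv[2],im)
E
python3 -m pendant '[{"claw":0,"linear":[0,0,0],"twist":-0.095},{"claw":0,"linear":[0,0,0],"twist":-0.095},{"claw":0,"linear":[0,0,0],"twist":-0.095},{"claw":0,"linear":[0,30,-11],"twist":0},{"claw":0,"linear":[0,30,-11],"twist":0},{"claw":0,"linear":[0,30,-11],"twist":0},{"claw":0,"linear":[0,30,-11],"twist":0},{"claw":0,"linear":[0,30,-11],"twist":0},{"claw":0,"linear":[0,30,-11],"twist":0},{"claw":0,"linear":[0,30,-11],"twist":0}]' && python3 -m pendant '[{"claw":0,"linear":[0,30,-11],"twist":0},{"claw":0,"linear":[0,30,-11],"twist":0},{"claw":0,"linear":[0,30,-11],"twist":0},{"claw":0,"linear":[0,30,-11],"twist":0},{"claw":0,"linear":[0,30,-11],"twist":0},{"claw":0,"linear":[0,30,-11],"twist":0},{"claw":0,"linear":[0,30,-11],"twist":0},{"claw":0,"linear":[0,30,-11],"twist":0},{"claw":0,"linear":[0,30,-11],"twist":0},{"claw":0,"linear":[0,30,-11],"twist":0}]' && python3 st.py
```

```text
clock: 1.53
tool_pos: [0.306, 0.4099, 0.2267]
orientation: [-106.7, 90.0, 68.0]
force: [0.7, 0.6, 0.1]
opening: 0.0265
clock: 2.37
tool_pos: [0.3879, 0.1012, 0.227]
orientation: [-133.7, 89.9, 41.1]
force: [1.5, -0.2, 1.0]
opening: 0.0003
t 2.3667 tcp bay [-189.623    95.2659] z 227.03235449347636 tool y [ 0.0013 -1.    ] tool z [-1.     -0.0013] F [ 1.4644 -0.1585  0.9938] op 0.000318332162622673
```

```bash
python3 -m pendant '[{"claw":0,"linear":[0,30,-13],"twist":0},{"claw":0,"linear":[0,30,-13],"twist":0},{"claw":0,"linear":[0,30,-13],"twist":0},{"claw":0,"linear":[36,0,0],"twist":0},{"claw":0,"linear":[36,0,0],"twist":0},{"claw":0,"linear":[36,0,0],"twist":0},{"claw":0,"linear":[36,0,0],"twist":0},{"claw":0,"linear":[36,0,0],"twist":0},{"claw":0,"linear":[36,0,0],"twist":0},{"claw":0,"linear":[0,0,0],"twist":0}]' && python3 st.py 1
```

```text
clock: 3.2
tool_pos: [0.4145, 0.0075, 0.0054]
orientation: [30.2, 89.4, -155.1]
force: [-1.7, -0.8, -0.2]
opening: 0.0001
t 3.2 tcp bay [-154.483     4.4591] z 5.403324895685087 tool y [-0.0006 -1.    ] tool z [-0.9999  0.0006] F [-1.6521 -0.8174 -0.185 ] op 0.00012816322596021987
rail c [-101.7372   87.6414] L [-93.9801 216.9291] R [-109.4943  -41.6463] [34.32444763183594, 259.0460510253906] theta -3.433554065294133 post dist -100.03553392824465
```

```bash
python3 -m pendant '[{"claw":0,"linear":[-6,0,-18],"twist":0},{"claw":0,"linear":[0,0,-8],"twist":0},{"claw":0,"linear":[0,0,-8],"twist":0},{"claw":0,"linear":[0,0,-8],"twist":0},{"claw":0,"linear":[0,0,-8],"twist":0},{"claw":0,"linear":[0,0,-8],"twist":0},{"claw":0,"linear":[0,0,-8],"twist":0},{"claw":0,"linear":[0,0,-8],"twist":0},{"claw":0,"linear":[0,0,-4],"twist":0},{"claw":0,"linear":[0,0,0],"twist":0}]' && python3 st.py 1
```

```text
clock: 4.08
tool_pos: [0.4974, 0.0023, 0.0165]
orientation: [-169.0, 90.0, 5.8]
force: [-0.1, -0.7, -0.3]
opening: 0.0006
t 4.0833 tcp bay [-71.412    6.9741] z 16.46547054384264 tool y [ 0.0006 -1.    ] tool z [-1.     -0.0006] F [-0.1157 -0.7111 -0.2533] op 0.000607645490131467
rail c [-87.5349 161.0253] L [-104.6656  213.7966] R [-70.4041 108.254 ] [34.02385711669922, 110.9668197631836] theta 17.98457159537095 post dist 4.736293276005918
```

```bash
python3 -m pendant '[{"claw":0,"linear":[4,0,-5],"twist":0},{"claw":0,"linear":[0,0,-5],"twist":0},{"claw":0,"linear":[0,0,-5],"twist":0},{"claw":0,"linear":[0,0,-4],"twist":0},{"claw":0,"linear":[0,0,-2],"twist":0},{"claw":0,"linear":[0,0,0],"twist":0},{"claw":0,"linear":[0,0,15],"twist":0},{"claw":0,"linear":[0,0,30],"twist":0},{"claw":0,"linear":[0,0,30],"twist":0},{"claw":0,"linear":[-40,-10,15],"twist":0}]' && python3 st.py 1 top2.png
```

```text
clock: 4.97
tool_pos: [0.4214, 0.0149, 0.0454]
orientation: [26.3, 89.3, -159.1]
force: [-0.6, 0.8, -0.6]
opening: 0.0005
t 4.9667 tcp bay [-148.2621   12.464 ] z 45.4109349466222 tool y [-0.0026 -1.    ] tool z [-0.9999  0.0027] F [-0.5596  0.766  -0.5557] op 0.00046135050597280035
rail c [-53.7857  91.0389] L [-108.9342  208.0309] R [  1.3627 -25.9531] [33.62129211425781, 258.68292236328125] theta 25.238571684676 post dist 38.11681485406298
```

View pics/top2.png

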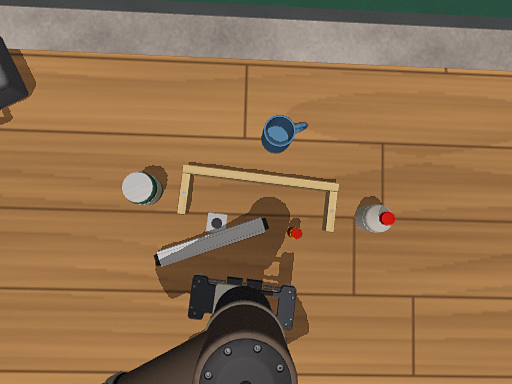

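```bash
python3 -m pendant '[{"claw":0,"linear":[0,-37,-4],"twist":0},{"claw":0,"linear":[0,-37,-4],"twist":0},{"claw":0,"linear":[0,-37,-4],"twist":0},{"claw":0,"linear":[0,-37,-4],"twist":0},{"claw":0,"linear":[0,-37,-4],"twist":0},{"claw":0,"linear":[0,-37,-4],"twist":0},{"claw":0,"linear":[0,0,0],"twist":0.113},{"claw":0,"linear":[0,0,0],"twist":0.113},{"claw":0,"linear":[0,0,0],"twist":0.113},{"claw":0,"linear":[0,0,0],"twist":0.113}]' && python3 -m pendant '[{"claw":0,"linear":[0,0,0],"twist":0.113},{"claw":0,"linear":[0,0,0],"twist":0.113},{"claw":0,"linear":[0,0,0],"twist":0.113},{"claw":0,"linear":[0,0,0],"twist":0.113},{"claw":0,"linear":[0,0,0],"twist":0.113},{"claw":0,"linear":[0,0,0],"twist":0.113},{"claw":0,"linear":[0,0,0],"twist":0},{"claw":0,"linear":[0,0,0],"twist":0},{"claw":0,"linear":[0,0,0],"twist":0},{"claw":0,"linear":[0,0,0],"twist":0}]' && python3 st.py 1
```

```text
clock: 5.85
tool_pos: [0.4736, 0.2376, 0.0508]
orientation: [-108.3, 89.9, 40.3]
force: [-0.7, -0.3, -0.9]
opening: 0.0004
clock: 6.68
tool_pos: [0.4734, 0.237, 0.0507]
orientation: [-66.9, 90.0, 43.2]
force: [-0.7, 0.1, 0.2]
opening: 0.0006
t 6.6833 tcp bay [-117.0402  238.398 ] z 50.692334277875645 tool y [-0.9029 -0.4297] tool z [-0.4297  0.9029] F [-0.7394  0.052   0.2148] op 0.0006154273195249313
rail c [-53.5771  91.0775] L [-108.4043  208.0305] R [  1.2502 -25.8756] [33.588890075683594, 258.339111328125] theta 25.117037259778275 post dist 37.94267491690898
```

```bash
python3 -m pendant '[{"claw":0,"linear":[19,3,0],"twist":0},{"claw":0,"linear":[19,2,0],"twist":0},{"claw":0,"linear":[0,0,-16],"twist":0},{"claw":0,"linear":[0,0,-7],"twist":0},{"claw":0,"linear":[0,0,-8],"twist":0},{"claw":0,"linear":[0,0,-8],"twist":0},{"claw":0,"linear":[0,0,-8],"twist":0},{"claw":0,"linear":[0,0,-8],"twist":0},{"claw":0,"linear":[0,0,-8],"twist":0},{"claw":0,"linear":[0,0,0],"twist":0}]' && python3 st.py 1 top3.png
```

```text
clock: 7.57
tool_pos: [0.4905, 0.1747, 0.0128]
orientation: [-105.1, 90.0, 4.8]
force: [-0.5, 0.2, -0.2]
opening: 0.0008
t 7.5667 tcp bay [-94.2224 177.9083] z 12.818513208637999 tool y [-0.9045 -0.4264] tool z [-0.4264  0.9045] F [-0.4804  0.1891 -0.1867] op 0.000750978960166264
rail c [-30.5852  47.0585] L [-84.5349 160.6266] R [ 23.3644 -66.5096] [33.96612548828125, 251.46739196777344] theta 25.409682958802524 post dist 40.735510411216886
```

View pics/top3.png

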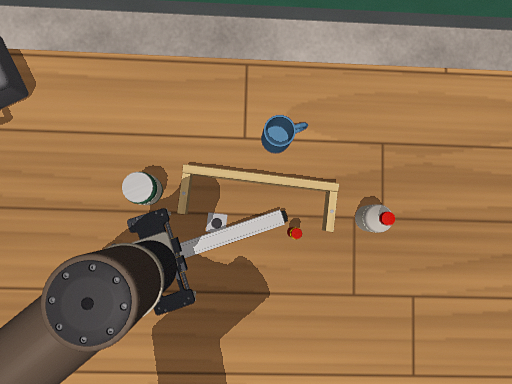

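Rail slides straight: right end at (285,215), passing behind the post (297,233).

```bash
python3 -m pendant '[{"claw":0,"linear":[0,0,-7],"twist":0},{"claw":0,"linear":[0,0,-8],"twist":0},{"claw":0,"linear":[0,0,-8],"twist":0},{"claw":0,"linear":[0,0,-8],"twist":0},{"claw":0,"linear":[0,0,-8],"twist":0},{"claw":0,"linear":[0,0,-8],"twist":0},{"claw":0,"linear":[0,0,-6],"twist":0},{"claw":0,"linear":[0,0,-3],"twist":0},{"claw":0,"linear":[0,0,0],"twist":0},{"claw":0,"linear":[0,0,0],"twist":0}]' && python3 st.py 1
```

```text
clock: 8.45
tool_pos: [0.5087, 0.1224, 0.0122]
orientation: [109.1, 89.9, -141.0]
force: [-0.6, 0.3, 0.2]
opening: 0.0003
t 8.45 tcp bay [-71.2991 127.5667] z 12.169452086383231 tool y [-0.9044 -0.4266] tool z [-0.4266  0.9044] F [-0.6117  0.2897  0.2396] op 0.00032911168886929173
rail c [-5.6038 -5.7033] L [-58.1675 104.8471] R [  46.9599 -116.2537] [34.00996398925781, 244.82640075683594] theta 25.42982764979531 post dist 40.68569896677158
```

```bash
python3 -m pendant '[{"claw":0,"linear":[0,0,15],"twist":0},{"claw":0,"linear":[-38,0,0],"twist":0},{"claw":0,"linear":[-5,0,0],"twist":0},{"claw":0,"linear":[0,28,-15],"twist":0},{"claw":0,"linear":[0,28,-15],"twist":0},{"claw":0,"linear":[0,0,0],"twist":-0.113},{"claw":0,"linear":[0,0,0],"twist":-0.113},{"claw":0,"linear":[0,0,0],"twist":-0.113},{"claw":0,"linear":[0,0,0],"twist":-0.113},{"claw":0,"linear":[0,0,0],"twist":-0.113}]' && python3 -m pendant '[{"claw":0,"linear":[0,0,0],"twist":-0.113},{"claw":0,"linear":[0,0,0],"twist":-0.113},{"claw":0,"linear":[0,0,0],"twist":-0.113},{"claw":0,"linear":[0,0,0],"twist":-0.113},{"claw":0,"linear":[0,0,0],"twist":-0.113},{"claw":0,"linear":[0,0,0],"twist":0},{"claw":0,"linear":[20,0,0],"twist":0},{"claw":0,"linear":[22,0,0],"twist":0},{"claw":0,"linear":[0,0,0],"twist":0},{"claw":0,"linear":[0,0,0],"twist":0}]' && python3 st.py 1
```

```text
clock: 9.33
tool_pos: [0.4615, 0.0899, 0.0556]
orientation: [110.2, 90.0, -107.1]
force: [0.3, -0.9, 0.6]
opening: 0.0002
clock: 10.17
tool_pos: [0.4609, 0.0894, 0.013]
orientation: [42.5, 89.8, -142.9]
force: [0.7, -0.3, 0.7]
opening: 0.0004
t 10.1667 tcp bay [-115.8803   90.3193] z 12.995847616289735 tool y [-0.0016 -1.    ] tool z [-1.      0.0016] F [ 0.7206 -0.2607  0.6933] op 0.0004091197563971493
rail c [-8.7387  0.7921] L [-64.3814 117.7203] R [  46.904  -116.1361] [33.97150802612305, 258.9907531738281] theta 25.44839094798247 post dist 40.668924072931944
```

```bash
python3 -m pendant '[{"claw":0,"linear":[0,35,-10],"twist":0},{"claw":0,"linear":[0,0,-25],"twist":0},{"claw":0,"linear":[0,0,-8],"twist":0},{"claw":0,"linear":[0,0,-8],"twist":0},{"claw":0,"linear":[0,0,-8],"twist":0},{"claw":0,"linear":[0,0,-8],"twist":0},{"claw":0,"linear":[0,0,-8],"twist":0},{"claw":0,"linear":[0,0,-8],"twist":0},{"claw":0,"linear":[0,0,-4],"twist":0},{"claw":0,"linear":[0,0,0],"twist":0}]' && python3 st.py 1 top4.png
```

```text
clock: 11.05
tool_pos: [0.5463, 0.0474, 0.0135]
orientation: [-171.5, 90.0, 3.2]
force: [0.4, -0.5, 0.1]
opening: 0.0006
t 11.05 tcp bay [-26.9277  56.3523] z 13.537223749421328 tool y [ 0.0007 -1.    ] tool z [-1.     -0.0007] F [ 0.4292 -0.5367  0.0631] op 0.0005956875706078637
rail c [ 27.2848 -51.6806] L [10.7866 27.2105] R [  43.783  -130.5716] [33.98989486694336, 161.1988983154297] theta 11.811829348492864 post dist 45.6828147248445
```

View pics/top4.png

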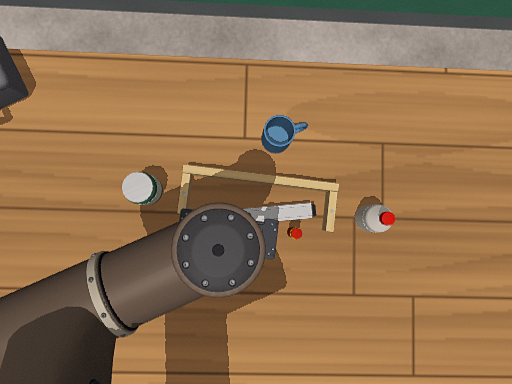

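Right end is behind the post (312,210), left end coming round. Keep pushing.

```bash
python3 -m pendant '[{"claw":0,"linear":[0,0,-7],"twist":0},{"claw":0,"linear":[0,0,-7],"twist":0},{"claw":0,"linear":[0,0,-7],"twist":0},{"claw":0,"linear":[0,0,-4],"twist":0},{"claw":0,"linear":[0,0,0],"twist":0},{"claw":0,"linear":[0,0,20],"twist":0},{"claw":0,"linear":[0,0,40],"twist":0},{"claw":0,"linear":[0,0,40],"twist":0},{"claw":0,"linear":[0,0,20],"twist":0},{"claw":0,"linear":[0,0,0],"twist":0}]' && python3 st.py 1
```

```text
clock: 11.93
tool_pos: [0.446, 0.0549, 0.0135]
orientation: [18.8, 89.9, -166.5]
force: [-0.7, 0.1, -0.1]
opening: 0.0005
t 11.9333 tcp bay [-127.4416   54.5496] z 13.496256919619142 tool y [ 0.0007 -1.    ] tool z [-1.     -0.0007] F [-0.7399  0.0986 -0.0807] op 0.0005291658176824685
rail c [31.1243 -6.7302] L [ 23.1683 122.2814] R [  39.0802 -135.7417] [34.05076599121094, 258.5189208984375] theta 3.528884560782977 post dist 47.983248827073034
```

```bash
python3 -m pendant '[{"claw":0,"linear":[0,25,-40],"twist":0},{"claw":0,"linear":[0,27,-40],"twist":0},{"claw":0,"linear":[0,0,-35],"twist":0},{"claw":0,"linear":[0,0,-9],"twist":0},{"claw":0,"linear":[0,0,-9],"twist":0},{"claw":0,"linear":[0,0,-9],"twist":0},{"claw":0,"linear":[0,0,-8],"twist":0},{"claw":0,"linear":[0,0,-6],"twist":0},{"claw":0,"linear":[0,0,-5],"twist":0},{"claw":0,"linear":[0,0,-3],"twist":0}]' && python3 st.py && python3 -m pendant '[{"claw":0,"linear":[0,0,-4],"twist":0},{"claw":0,"linear":[0,0,-4],"twist":0},{"claw":0,"linear":[0,0,0],"twist":0},{"claw":0,"linear":[0,0,20],"twist":0},{"claw":0,"linear":[0,0,40],"twist":0},{"claw":0,"linear":[0,0,40],"twist":0},{"claw":0,"linear":[0,0,40],"twist":0},{"claw":0,"linear":[0,0,20],"twist":0},{"claw":0,"linear":[0,0,0],"twist":0},{"claw":0,"linear":[0,0,0],"twist":0}]' && python3 st.py 1 top5.png
```

```text
clock: 12.82
tool_pos: [0.5999, -0.0031, 0.0135]
orientation: [32.3, 90.0, -152.9]
force: [-2.6, 1.2, -0.6]
opening: 0.0007
t 12.8167 tcp bay [31.143  10.9863] z 13.526000981374052 tool y [ 0.0012 -1.    ] tool z [-1.     -0.0012] F [-2.6263  1.1862 -0.5545] op 0.000735967866294929
clock: 13.65
tool_pos: [0.4485, 0.0111, 0.0145]
orientation: [-154.6, 89.9, 20.3]
force: [1.1, 0.3, -0.3]
opening: 0.0004
t 13.65 tcp bay [-120.9918   11.1927] z 14.46244082955039 tool y [ 0.0026 -1.    ] tool z [-1.     -0.0026] F [ 1.1445  0.2631 -0.3299] op 0.0004108137000140624
rail c [67.2884 -7.801 ] L [ 70.3857 121.6277] R [  64.1911 -137.2297] [34.35326385498047, 258.9371643066406] theta -1.3708450554309584 post dist 77.37099316933501
```

View pics/top5.png

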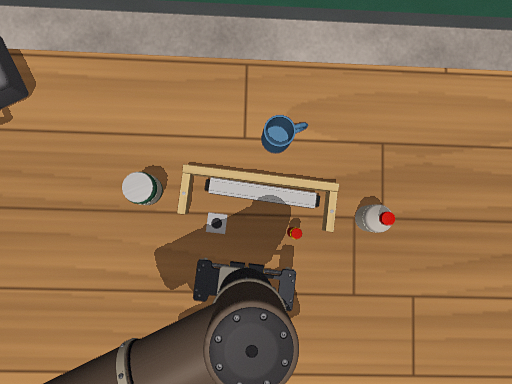

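The rail is all behind the post, with a slight gap at its right end (318,200). Press it flush to the right of centre, then to the left.

```bash
python3 -m pendant '[{"claw":0,"linear":[0,25,-30],"twist":0},{"claw":0,"linear":[0,26,-30],"twist":0},{"claw":0,"linear":[0,0,-38],"twist":0},{"claw":0,"linear":[0,0,-38],"twist":0},{"claw":0,"linear":[0,0,-15],"twist":0},{"claw":0,"linear":[0,0,-7],"twist":0},{"claw":0,"linear":[0,0,-4],"twist":0},{"claw":0,"linear":[0,0,-3],"twist":0},{"claw":0,"linear":[0,0,-2],"twist":0},{"claw":0,"linear":[0,0,0],"twist":0}]' && python3 st.py && python3 -m pendant '[{"claw":0,"linear":[0,0,-2],"twist":0},{"claw":0,"linear":[0,0,-1],"twist":0},{"claw":0,"linear":[0,0,0],"twist":0},{"claw":0,"linear":[0,0,0],"twist":0},{"claw":0,"linear":[0,0,0],"twist":0},{"claw":0,"linear":[0,0,0],"twist":0},{"claw":0,"linear":[0,0,0],"twist":0},{"claw":0,"linear":[0,0,0],"twist":0},{"claw":0,"linear":[0,0,0],"twist":0},{"claw":0,"linear":[0,0,0],"twist":0}]' && python3 st.py
```

```text
clock: 14.53
tool_pos: [0.6089, -0.0555, 0.0133]
orientation: [9.3, 89.9, -175.9]
force: [-2.1, -1.2, -0.7]
opening: 0.0
t 14.5333 tcp bay [ 44.9516 -40.2894] z 13.271021443697524 tool y [ 0.0008 -1.    ] tool z [-1.     -0.0008] F [-2.0502 -1.2412 -0.6578] op 2.7493449584861272e-05
clock: 15.37
tool_pos: [0.609, -0.0555, 0.013]
orientation: [4.9, 89.7, 179.6]
force: [-9.9, 2.4, 2.0]
opening: 0.0007
t 15.3667 tcp bay [ 45.0019 -40.3188] z 12.970032869071765 tool y [ 0.0004 -1.    ] tool z [-1.     -0.0004] F [-9.9222  2.4441  2.0485] op 0.0006777509897161482
```

```bash
python3 -m pendant '[{"claw":0,"linear":[0,0,15],"twist":0},{"claw":0,"linear":[0,-40,0],"twist":0},{"claw":0,"linear":[0,-40,0],"twist":0},{"claw":0,"linear":[0,0,-8],"twist":0},{"claw":0,"linear":[0,0,-4],"twist":0},{"claw":0,"linear":[0,0,-3],"twist":0},{"claw":0,"linear":[0,0,0],"twist":0},{"claw":0,"linear":[0,0,0],"twist":0},{"claw":0,"linear":[0,0,0],"twist":0},{"claw":0,"linear":[0,0,0],"twist":0}]' && python3 st.py && python3 -m pendant '[{"claw":0,"linear":[0,0,25],"twist":0},{"claw":0,"linear":[0,0,40],"twist":0},{"claw":0,"linear":[0,0,40],"twist":0},{"claw":0,"linear":[0,0,40],"twist":0},{"claw":0,"linear":[0,0,20],"twist":0},{"claw":0,"linear":[-40,0,0],"twist":0},{"claw":0,"linear":[-40,0,0],"twist":0},{"claw":0,"linear":[-40,0,0],"twist":0},{"claw":0,"linear":[0,0,0],"twist":0},{"claw":0,"linear":[0,0,0],"twist":0}]' && python3 st.py 1 top6.png && python3 bay.py && python3 -c "
from h import *
im,d=snapshot('scene');save('scene6.png',im)"
```

```text
clock: 16.2
tool_pos: [0.6164, 0.0252, 0.013]
orientation: [-8.1, 89.7, 166.7]
force: [-13.5, 11.6, 5.3]
opening: 0.0003
t 16.2 tcp bay [44.944  40.6898] z 13.049943771271288 tool y [ 0.0006 -1.    ] tool z [-1.     -0.0006] F [-13.5494  11.6433   5.2789] op 0.0002605433279517643
clock: 17.03
tool_pos: [0.4578, 0.0399, 0.1368]
orientation: [-147.7, 89.5, 27.1]
force: [-0.6, -0.1, -0.6]
opening: 0.0003
t 17.0333 tcp bay [-114.3505   40.7163] z 136.78883329778094 tool y [ 0.0014 -1.    ] tool z [-1.     -0.0013] F [-0.5973 -0.1488 -0.593 ] op 0.00034241829761990185
rail c [72.6573 -6.9812] L [ 72.6143 122.5781] R [  72.7003 -136.5405] [34.57600021362305, 259.1242370605469] theta 0.019029101352609996 post dist 84.68389087769572
rail [639.6441 -24.7879] [651.4043 104.0803] [ 627.8839 -153.656 ] [34.460384368896484, 258.8072814941406] -5.21423
bay outer (346x108) ((621.7194213867188, -16.306411743164062), (346.3232421875, 108.27017211914062), 84.69841766357422) [[ 551.8161 -183.7253]
 [ 659.6231 -193.7293]
 [ 691.6227  151.1125]
 [ 583.8157  161.1164]]
post [547.0628 -95.5676  66.0996] [23.4802 22.7537 11.8928]
oil [ 583.5142 -267.3615   86.2306] [58.0824 52.5809 72.2404]
tin [633.1585 233.2897  86.412 ] [63.0491 63.0007 12.8039]
mug [762.4516 -63.3389  78.788 ] [66.9098 86.2703 17.4184]
0.0188
[[-0.0004 -0.0919 -0.9958]
 [ 0.     -0.9958  0.0919]
 [-1.     -0.      0.0004]]
```

View pics/top6.png

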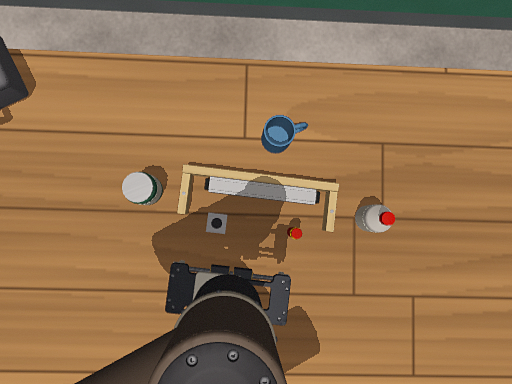

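View pics/scene6.png

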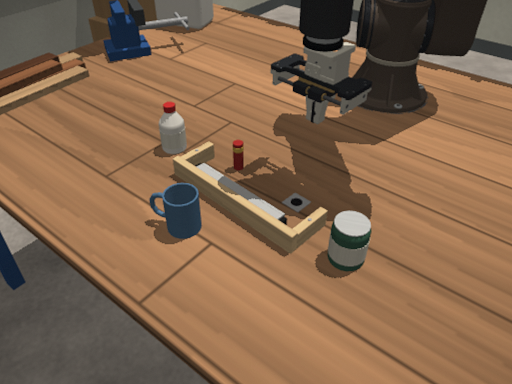

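Both views show the rail flat along the back board (205–318, 184–198 in the top view), behind the post. The bottle, tin and mug are at the same pixels as before, and the arm is clear.

```bash
python3 -c "
from plant import *
print(close_job(),get_obs()['clock'])"
```

```text
the job is handed in; nothing more can be done
the job is handed in; nothing more can be done
```

The box section now lies flat against the bay's back board, with its whole length behind the red post, and I've handed the job in. The hand-in gives no verdict, so the checks below are my own.

**How it was done:** I used closed fingers and only pushed.
1. I turned the right end forward to about 25°.
2. I pushed along the section from its left end until the right end was behind the post.
3. I pushed the left end round.
4. I pressed it flush at the middle, the right and the left.

**Last checks:**
- **Position:** the section's centre is 72.7 mm into the bay, where 73 mm is fully against the board. It is parallel to the board within 0.1°, and its ends are about 18 and 32 mm from the side boards.
- **Bottle, tin and mug:** they sit at the same pixels as at the start. The depth fits agree within about 2 mm, which I take as measurement noise.
- **Time and force:** about 17 s of the 61 s had passed at the last check. The highest wrist force I read was about 19 N, in the final press; I only took readings at the end of each move. The arm was clear of everything at hand-in.

None of the final checks failed or disagreed. Some fits made mid-push came out short because the gripper hid part of the section. For those I worked from the end I could see and the known 260 mm length.

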